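# Shut and lock the filter hatch of the overspray extractor

## Task

The filter of the overspray extractor has just been changed. Swing its filter hatch fully shut, then press the black wing fastener in against its spring and turn it a quarter turn clockwise until it drops into its locked detent, working by feel so that the stud is never rammed hard onto the bottom of its receptacle nor wrenched against the metal. Then let go, and leave the paint pot and jar, brushes, vases and old filter where they are.

Things in the scene. Friction and masses are not known exactly. Their poses are not given: they have to be found in the camera images.
- extractor: Blue-grey sheet-steel extractor case fixed to the table, 320 (x) x 300 (y) x 115 mm high. Origin: centre of its underside; x points from its louvred front (nearer the robot) to its back, z up. The hatch covers a bay in its top, the new brown filter in it; behind the hatch is a deck 75 mm deep. With the hatch shut the fastener's axis is vertical at x = -92, y = 0 mm.
- hatch_hinge (a point): Middle of the hatch's hinge axis, at the case's x = +85, z = 115 mm; x and y are the case's, the axis runs along y.
- hatch (a joint): Opening angle of the aluminium hatch (rad), 0 = fully shut. Plate 205 mm from hinge to free (front) edge, 220 mm wide, 5 mm thick, 0.55 kg, hinged at its back edge; the front edge rises as it opens. A friction hinge keeps it where it is left; a few newtons down at the front edge moves it. Shut, it lies on the case, its outer face 120 mm over the table.
- hatch_push (a point): Bare point on the hatch's outer face, 190 mm from the hinge axis (15 mm in from the free edge), 75 mm to the +y side of the fastener; x points to the hinge, y along it, z out of the hatch. A good place to push it shut.
- wing_grip (a point): Centre of the fastener's wing bar (black, white line along its top), 44 mm long x 10 thick x 26 high on a round flange 44 mm in diameter, 4 mm thick. x lies along the bar and turns with it, z along the fastener's axis, out of the hatch. Bar's foot (flange's top face) 13 mm below this point, its top 13 mm above. Popped up, this point is 34 mm above the hatch's outer face.
- wing_foot (a point): On the fastener's axis at the flange's top face, axes as wing_grip. Fingertips astride the bar can stand on the flange and press it down; its underside, popped up, is 17 mm above the hatch. A stud with a flat cross bar runs down from it into a steel receptacle inside the case, whose height differs from case to case.
- wing (a joint): Turn of the wing (rad), grows clockwise seen from above. As found it is near 0, the bar pointing to the hinge; only so does the cross bar enter the receptacle's keyway as the hatch shuts. The detent is at 1.57, slack about 0.1 either way, a solid stop just beyond. It stays where it is left; the turn may be made in several grasps.
- press (a joint): How far the fastener is pressed in (m), 0 = popped up, most 0.016. Spring 2.7 N at 0, 0.3 N more per mm. Somewhere from 4.5 to 13.5 mm the bar clears the receptacle's lands and the wing can turn; short of it the bar jams against them. 1.2 mm further the stud meets the solid bottom. At wing 1.57 let up: it rises 2.5 mm into the notch and is locked. More than 12 N of stud on receptacle harms it.
- paint_pot: Small paint pot with red cap, 42 mm diameter, 48 mm high, standing on the case's rear deck behind the hatch. Origin: centre of its foot. Not to be disturbed.
- old_filter: Used filter, card frame 150 x 190 x 30 mm with paint-dusted yellow pleats, lying on the table. Origin: centre of its underside. Not to be disturbed.
- vase_yellow: Yellow vase, 84 mm diameter, 112 mm high, on the table. Origin: centre of its foot. Not to be disturbed.
- vase_red: Red vase, same size. Origin: centre of its foot. Not to be disturbed.
- white_jar: Jar with blue cap, 72 mm diameter, 90 mm high. Origin: centre of its foot. Not to be disturbed.
- brush_jar: Glass tub of standing brushes, 84 mm diameter, 210 mm high over the brushes. Origin: centre of its foot. Not to be disturbed.
- brush: Flat paint brush, 200 mm long, lying on the table; x along it. Origin: middle of its underside. Not to be disturbed.

How it is judged (in metres and radians):
On the way:
1. the hatch is fully shut (within 0.02 rad), the wing not yet turned (value of joint hatch below 0.02 rad and value of joint wing below 0.3 rad), for 0.2 s.
At the end, for the whole second after the job is handed in: The hatch is shut (within 0.02 rad); the wing is turned past 1.43 rad and still drawn in by more than 1.3 mm, released and at rest, so its cross bar sits in the detent; every bystander is upright and within 30 mm of where it stood (value of joint hatch below 0.02 rad and value of joint wing above 1.43 rad and value of joint press above 0.0013 m and velocity of joint wing between -0.05 and 0.05 rad/s and velocity of joint press between -0.002 and 0.002 m/s and distance of each of paint_pot, old_filter, vase_yellow, vase_red, white_jar, brush_jar, brush from where it was at the start of the episode below 0.03 m and angle between each of paint_pot, old_filter, vase_yellow, vase_red, white_jar, brush_jar, brush's own z axis and vertical below 0.3 rad); the robot touches nothing.
It fails at once if the stud is forced: more than 12 N between the fastener's stud and its receptacle (rammed on the bottom or wrenched) (contact force between wing and extractor above 12 N).
It fails at once if a pot, jar, vase, brush or the old filter is pushed more than 30 mm or tipped over (distance of any of paint_pot, old_filter, vase_yellow, vase_red, white_jar, brush_jar, brush from where it was at the start of the episode above 0.03 m or angle between any of paint_pot, old_filter, vase_yellow, vase_red, white_jar, brush_jar, brush's own z axis and vertical above 0.5 rad).
It also fails if it takes over 61 s, if anything falls off the work surface, if the arm or the gripper's body presses on something with over 40 N, if the wrist force passes 120 N, or if a joint passes its speed limit or range.

## Robot

A 6-joint arm with a two-finger parallel gripper is mounted at the origin on the work surface. World frame = base frame: x ahead of the robot, y to its left, z up, the work surface at z = 0. Lengths are in m, angles in degrees, forces in N, time in s.
With the tool pointing down it reaches from about 0.35 to 0.875 m from the base axis. Payload 4.2 kg.
Tool frame: the origin (TCP) lies on the centre line of the jaws, within the pads' length; the fingertips stand 14 mm ahead of it and the grasp point (between the pads) lies 5 mm behind it; z points along the fingers, x is the direction in which the jaws open and shut, and the axes are right-handed (so a half turn about z gives the same grasp; the last joint's range is limited). The gripper opens to 87 mm and grips with 3 to 60 N. Pads are 19 mm wide; open, the fingers measure 117 mm over their backs; the gripper's body (75 mm by 190 mm) begins 51 mm behind the grasp point.
Start: joints at [80.363, 22.042, 0.453, 0, -68.411, -14.817], TCP at [0.259, 0.569, 0.237] pointing down, gripper open.
Joint ranges: [-179.83, 179.83], [-69.29, 118.12], [-61.27, 80.66], [-181.25, 117.63], [-171.15, -9.14], [-177.46, 177.46]. Speed limits (degrees/s): [159.86, 159.86, 180, 180, 180, 180].

## Interface

Orientations are given as a 3x3 rotation matrix whose columns are the frame's x, y, z axes.
In Python, from station import arm, optics, hand_in gives the robot as it stands.
- The arm moves only by the tool send_rows, never from a script. Its argument "rows" is a list of rows, each an object with "xyz": the shift along the world's x, y, z in mm, a list of three; "angular": the turn, a rotation vector about the world's x, y, z in rad, a list of three; "grip": the opening in per cent of the stroke, from 0 (shut) to 100 (fully open). In form: [{"xyz": [x, y, z], "angular": [rx, ry, rz], "grip": grip}, ...]. A call has 1 to 8 rows; each row is the pose to reach, as a shift and turn from the pose commanded when the call began; what a row does not reach only later rows make up. A row lasts 1/12 s, in which the tool goes at most 41.7 mm and 7.16 degrees, less where a joint would pass 70% of its speed; a pose out of reach is approached as far as the arm can. A call with a gripper value outside its range is refused whole. The fingers move at their own pace and stop on an object; the grip force is fixed at half the most. Time passes only in rows, so rows that repeat a pose let the fingers close. It gives the time, the measured TCP pose, the force and the opening at its end, in the units of the state.
- arm.state(): the state, without advancing time (a new reading comes with each control period).
- optics.grab_frame(name): name is "scene" or "top"; returns (picture, depth): 480x640x3 uint8, red, green, blue; 480x640 float32, m along the optical axis (not along the pixel's ray), 0 where there is no reading.
- optics.get_calibration(name): a dict with "fx", "fy", "cx", "cy" (pixels), "rvec" (rotation vector, rad) and "tvec" (3), from world to camera coordinates, as OpenCV has them. Camera axes: x right, y down, z forward; pixel columns grow to the right and rows downward; lengths in m; the calibration is good to about 2 mm. A picture is of the moment at which its call begins. get_calibration takes no time and is no camera call.
- hand_in(): hands the job in, once; it reports no verdict.
The state is a dict: "clock": time; "joint_pos": joint angles; "qvel": joint speeds; "joint_torque": joint torques, N m; "tcp_pos": TCP position; "tcp_rot": TCP orientation; "force": force on the tool from outside, world axes, zero at the start; "moment": the same for the moment, N m; "grip_width": finger opening in m.
Only numpy, scipy, OpenCV 4.12 (cv2) and the standard library are available. Lean on these libraries where they do the work, as an engineer would, in place of code of your own. Each camera call takes 0.05 s, during which the arm holds its last target.

## Working session

There is one attempt and no reset: what is moved stays moved. The work goes in short steps, Python scripts to look and compute and a tool call to move; the robot and the scene stay as the last step left them, time stands still between calls to the robot, and variables do not carry over. Pictures are saved under pics/ and viewed, and the job is handed in when it is done.

Besides the shell and the picture viewer there is one more tool, called after "Request:" as a command line: name --argument value ..., lists and objects as JSON in quotes. send_rows: Moves the arm, as the interface text tells. Its arguments: {"type":"object","properties":{"rows":{"type":"array","items":{"type":"object","properties":{"xyz":{"type":"array","items":{"type":"number"}},"angular":{"type":"array","items":{"type":"number"}},"grip":{"type":"number"}}}}},"required":["rows"]}

```bash
mkdir -p pics
cat > h.py <<'E'
import numpy as np, cv2
from station import arm, optics
def look(n,tag):
    p,d=optics.grab_frame(n); np.save(f'{tag}.npy',d); cv2.imwrite(f'pics/{tag}.png',p[:,:,::-1]); np.save(f'{tag}_p.npy',p)
    return p,d
def w(name,d,u,v,r=1):
    c=optics.get_calibration(name); R=cv2.Rodrigues(np.array(c['rvec'],float))[0]; t=np.array(c['tvec']).ravel()
    a=d[v-r:v+r+1,u-r:u+r+1]; a=a[a>0]; z=np.median(a) if len(a) else np.nan
    return R.T@(np.array([(u-c['cx'])/c['fx']*z,(v-c['cy'])/c['fy']*z,z])-t)
E
python3 - <<'E'
from h import *
look('scene','s0');look('top','t0')
s=arm.state();print({k:np.round(v,3).tolist() for k,v in s.items()})
for n in('scene','top'):
  c=optics.get_calibration(n);R=cv2.Rodrigues(np.array(c['rvec'],float))[0];print(n,-R.T@np.array(c['tvec']).ravel(),R.round(2).tolist())
E
```

```text
{'clock': 0.1, 'joint_pos': [80.364, 22.086, 0.388, -0.024, -68.412, -14.815], 'qvel': [-0.037, -0.105, 0.192, 0.03, 0.141, 0.036], 'joint_torque': [-0.0, -39.169, 18.794, 4.232, 0.013, -0.0], 'tcp_pos': [0.258, 0.568, 0.236], 'tcp_rot': [[-0.414, -0.91, -0.001], [-0.91, 0.414, -0.002], [0.002, -0.0, -1.0]], 'force': [-1.198, -0.063, 0.154], 'moment': [0.052, -0.012, -0.008], 'grip_width': 0.087}
scene [1.72958348e+00 1.53333812e-03 9.52213266e-01] [[-0.01, 1.0, -0.01], [0.58, 0.0, -0.81], [-0.81, -0.01, -0.58]]
top [ 0.46567106 -0.0079296   1.20814024] [[-0.02, -1.0, 0.02], [-1.0, 0.01, -0.09], [0.09, -0.02, -1.0]]
```

View pics/s0.png

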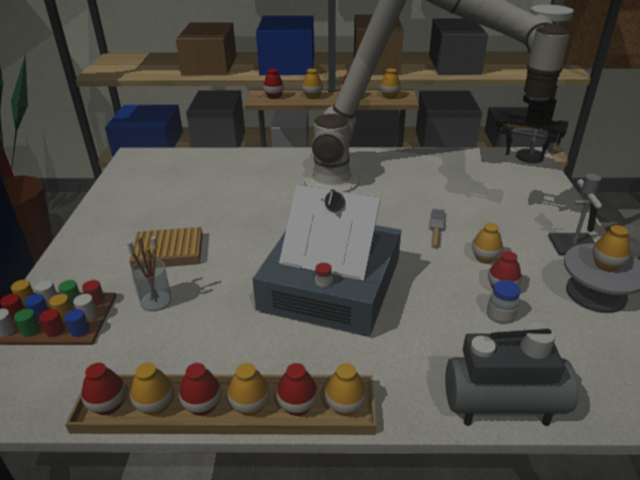

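View pics/t0.png

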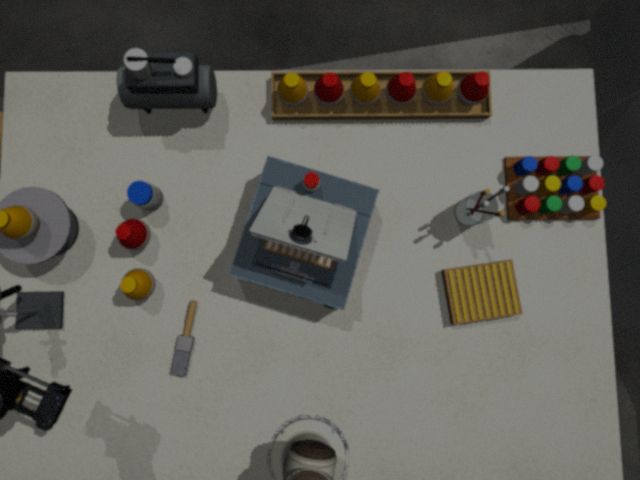

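The top view shows the case as a rotated box around (305,230), with the hatch raised, its wing at about (301,232) and the paint pot at (312,181). I'll enlarge it to read the corners.

Run:
```python
import cv2
p=cv2.imread('pics/t0.png');cv2.imwrite('pics/t0c.png',cv2.resize(p[150:320,220:390],(800,800)[:2] and (600,600),interpolation=cv2.INTER_CUBIC))
p=cv2.imread('pics/s0.png');cv2.imwrite('pics/s0c.png',cv2.resize(p[175:335,250:410],(600,600),interpolation=cv2.INTER_CUBIC))
```

```text
(no output)
```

View pics/t0c.png

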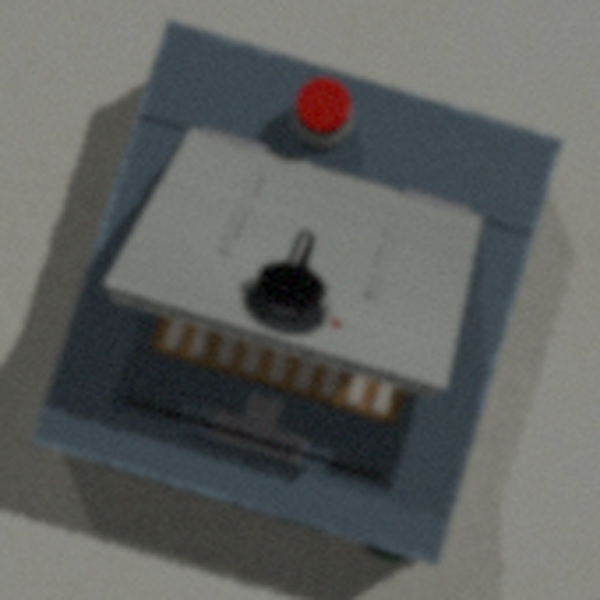

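View pics/s0c.png

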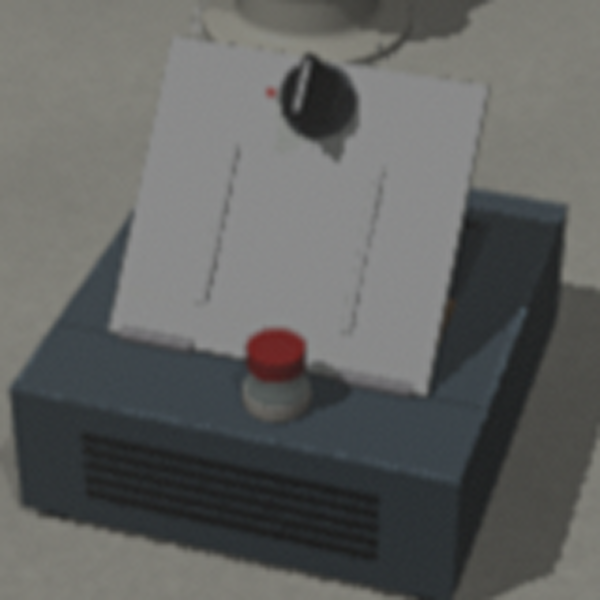

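```bash
cat >> h.py <<'E'
def ray(name,u,v,z):
    c=optics.get_calibration(name); R=cv2.Rodrigues(np.array(c['rvec'],float))[0]; t=np.array(c['tvec']).ravel()
    o=-R.T@t; q=R.T@np.array([(u-c['cx'])/c['fx'],(v-c['cy'])/c['fy'],1]); return o+q*(z-o[2])/q[2]
def proj(name,X):
    c=optics.get_calibration(name)
    return cv2.projectPoints(np.array(X,float).reshape(-1,3),np.array(c['rvec'],float),np.array(c['tvec'],float),np.array([[c['fx'],0,c['cx']],[0,c['fy'],c['cy']],[0,0,1.]]),None)[0].reshape(-1,2)
E
python3 - <<'E'
from h import *
k=170/600
P=[ray('top',220+a*k,150+b*k,.115)[:2] for a,b in [(170,22),(560,142),(438,562),(38,440)]]
L=np.array([(.16,.15),(.16,-.15),(-.16,-.15),(-.16,.15)])
P=np.array(P);m=P.mean(0);H=L.T@(P-m);U,S,V=np.linalg.svd(H);R=V.T@U.T
print(P.round(4),m,np.degrees(np.arctan2(R[1,0],R[0,0])),((L@R.T+m)-P).round(4))
ks=160/600
Q=[ray('scene',250+a*ks,175+b*ks,.115)[:2] for a,b in [(12,390),(460,482),(567,207)]]
Q=np.array(Q);L2=L[[1,0,3]];print('scene',Q.round(4))
a=Q-Q.mean(0);b=L2-L2.mean(0);U,S,V=np.linalg.svd(b.T@a);R2=V.T@U.T;m2=Q.mean(0)-R2@L2.mean(0);print(m2,np.degrees(np.arctan2(R2[1,0],R2[0,0])),(L2@R2.T+m2-Q).round(4))
# depth corner check & hatch plane
d=np.load('s0.npy')
pts=[]
for u in range(285,375):
  for v in range(190,280):
    x=w('scene',d,u,v,0)
    if np.isfinite(x).all():
      l=R.T@(x[:2]-m); pts.append([*l,x[2]])
pts=np.array(pts)
s=pts[(abs(pts[:,1])<.1)&(pts[:,2]>.14)&(pts[:,0]<.08)]
for it in range(6):
  c=s.mean(0);n=np.linalg.svd(s-c,full_matrices=False)[2][2];e=(s-c)@n;s=s[abs(e)<max(2*e.std(),.003)]
n*=np.sign(n[2]);print('normal(case)',n,c,len(s),e.std(),'open deg',np.degrees(np.arctan2(n[0],n[2])), 'dist hinge',n@(np.array([.085,0,.115])-c))
dt=np.load('t0.npy')
for u,v in [(280,170),(350,200),(312,181),(301,232),(240,275)]: print((u,v),w('top',dt,u,v).round(4))
E
```

```text
[[ 0.7841  0.0922]
 [ 0.6924 -0.1892]
 [ 0.3926 -0.0944]
 [ 0.4829  0.1872]] [ 0.58801646 -0.00105126] -17.708944326516363 [[ 0.002   0.001 ]
 [ 0.0024 -0.0034]
 [-0.0027 -0.0009]
 [-0.0017  0.0033]]
scene [[ 0.6961 -0.1912]
 [ 0.7847  0.0936]
 [ 0.4832  0.1896]]
[ 0.58872057 -0.00092413] -17.56175056632736 [[-0.0001 -0.001 ]
 [ 0.0019  0.0002]
 [-0.0018  0.0008]]Traceback (most recent call last):
  File "<stdin>", line 16, in <module>
  File "h.py", line 7, in w
    c=optics.get_calibration(name); R=cv2.Rodrigues(np.array(c['rvec'],float))[0]; t=np.array(c['tvec']).ravel()
ValueError: time passes only in moves, steps and waits
```

Run:
```python
from h import *
T0=np.array([0.2590,0.569,0.237])
for deg in (48.3,40,32,24,16,8,4,0,-1):
  t=np.radians(deg); xc=.085-.182*np.cos(t); s=(.085+.005*np.sin(t)-(xc-.0095))/np.cos(t); z=.115+s*np.sin(t)+.005*np.cos(t)
  p=c2w(xc,.075,z+.014); print(deg,s.round(3),p.round(4),(p-T0).round(4)*1000)
print(np.degrees(np.arctan2(-.91,-.414)))
```

```text
48.3 0.202 [0.5768 0.0814 0.2831] [ 317.8 -487.6   46.1]
40 0.199 [0.5593 0.087  0.2605] [ 300.3 -482.    23.5]
32 0.196 [0.5451 0.0915 0.2373] [ 2.861e+02 -4.775e+02  3.000e-01]
24 0.195 [0.5337 0.0951 0.2127] [ 274.7 -473.9  -24.3]
16 0.193 [0.5254 0.0977 0.1871] [ 266.4 -471.3  -49.9]
8 0.192 [0.5204 0.0993 0.1607] [ 261.4 -469.7  -76.3]
4 0.192 [0.5191 0.0997 0.1474] [ 260.1 -469.3  -89.6]
0 0.192 [0.5187 0.0999 0.134 ] [ 259.7 -469.1 -103. ]
-1 0.191 [0.5187 0.0999 0.1307] [ 259.7 -469.1 -106.3]
-114.4629268921447
```

Request:
send_rows --rows '[{"xyz": [0,0,40],"angular": [0,0,0],"grip": 0},{"xyz": [20,-25,75],"angular": [0,0,0.06],"grip": 0},{"xyz": [50,-55,95],"angular": [0,0,0.12],"grip": 0},{"xyz": [80,-85,105],"angular": [0,0,0.12],"grip": 0},{"xyz": [105,-117,110],"angular": [0,0,0.12],"grip": 0},{"xyz": [130,-149,110],"angular": [0,0,0.12],"grip": 0},{"xyz": [155,-181,110],"angular": [0,0,0.12],"grip": 0},{"xyz": [180,-213,110],"angular": [0,0,0.12],"grip": 0}]'

```text
clock: 0.77
tcp_pos: [0.4344, 0.3605, 0.3465]
tcp_rot: [[-0.302, -0.953, -0.0], [-0.953, 0.302, 0.0], [0.0, 0.0, -1.0]]
force: [0.8, -0.2, -0.1]
grip_width: 0.0414
```

Request:
send_rows --rows '[{"xyz": [18,-36,0],"angular": [0,0,0],"grip": 0},{"xyz": [36,-71,0],"angular": [0,0,0],"grip": 0},{"xyz": [54,-106,0],"angular": [0,0,0],"grip": 0},{"xyz": [72,-141,0],"angular": [0,0,0],"grip": 0},{"xyz": [90,-175,0],"angular": [0,0,0],"grip": 0},{"xyz": [108,-209,0],"angular": [0,0,0],"grip": 0},{"xyz": [126,-243,-3],"angular": [0,0,0],"grip": 0},{"xyz": [145,-277,-17],"angular": [0,0,0],"grip": 0}]'

```text
clock: 1.43
tcp_pos: [0.5801, 0.0836, 0.3316]
tcp_rot: [[-0.302, -0.953, 0.005], [-0.953, 0.302, 0.001], [-0.002, -0.004, -1.0]]
force: [1.2, 0.4, 0.4]
grip_width: 0.0004
```

Run:
```python
from h import *
T0=np.array([0.584,0.079,0.33])
for deg in (48.3,44,40,36,32,28,24,20,16,12,8,6,4,2,0,-1):
  t=np.radians(deg); xc=.085-.172*np.cos(t); s=(.085+.005*np.sin(t)-(xc-.0095))/np.cos(t); z=.115+s*np.sin(t)+.005*np.cos(t)
  p=c2w(xc,.075,z+.014); print(deg,s.round(3),p.round(4),((p-T0)*1000).round(1))
```

```text
48.3 0.192 [0.5831 0.0794 0.2756] [ -0.9   0.4 -54.4]
44 0.19 [0.5742 0.0822 0.2646] [ -9.8   3.2 -65.4]
40 0.189 [0.5666 0.0846 0.2541] [-17.4   5.6 -75.9]
36 0.187 [0.5595 0.0869 0.2432] [-24.5   7.9 -86.8]
32 0.186 [0.5531 0.0889 0.232 ] [-30.9   9.9 -98. ]
28 0.185 [0.5474 0.0907 0.2205] [ -36.6   11.7 -109.5]
24 0.185 [0.5424 0.0923 0.2087] [ -41.6   13.3 -121.3]
20 0.184 [0.5381 0.0937 0.1966] [ -45.9   14.7 -133.4]
16 0.183 [0.5346 0.0948 0.1843] [ -49.4   15.8 -145.7]
12 0.183 [0.5318 0.0957 0.1719] [ -52.2   16.7 -158.1]
8 0.182 [0.5298 0.0963 0.1593] [ -54.2   17.3 -170.7]
6 0.182 [0.5291 0.0966 0.153 ] [ -54.9   17.6 -177. ]
4 0.182 [0.5286 0.0967 0.1467] [ -55.4   17.7 -183.3]
2 0.182 [0.5283 0.0968 0.1403] [ -55.7   17.8 -189.7]
0 0.182 [0.5282 0.0968 0.134 ] [ -55.8   17.8 -196. ]
-1 0.181 [0.5283 0.0968 0.1308] [ -55.7   17.8 -199.2]
```

Request:
send_rows --rows '[{"xyz": [0,0,-20],"angular": [0,0,0],"grip": 0},{"xyz": [0,0,-40],"angular": [0,0,0],"grip": 0},{"xyz": [-1,0,-52],"angular": [0,0,0],"grip": 0},{"xyz": [-5,2,-60],"angular": [0,0,0],"grip": 0},{"xyz": [-10,3,-65],"angular": [0,0,0],"grip": 0},{"xyz": [-14,4,-70],"angular": [0,0,0],"grip": 0},{"xyz": [-17,6,-76],"angular": [0,0,0],"grip": 0},{"xyz": [-21,7,-81],"angular": [0,0,0],"grip": 0}]'

```text
clock: 2.1
tcp_pos: [0.5573, 0.0925, 0.2488]
tcp_rot: [[-0.302, -0.953, 0.001], [-0.953, 0.302, 0.0], [-0.0, -0.001, -1.0]]
force: [1.9, -2.9, 2.1]
grip_width: 0.0005
```

Request:
send_rows --rows '[{"xyz": [-4,1,-6],"angular": [0,0,0],"grip": 0},{"xyz": [-10,3,-17],"angular": [0,0,0],"grip": 0},{"xyz": [-16,5,-28],"angular": [0,0,0],"grip": 0},{"xyz": [-21,6,-40],"angular": [0,0,0],"grip": 0},{"xyz": [-25,8,-52],"angular": [0,0,0],"grip": 0},{"xyz": [-28,9,-64],"angular": [0,0,0],"grip": 0},{"xyz": [-31,10,-77],"angular": [0,0,0],"grip": 0},{"xyz": [-32,10,-85],"angular": [0,0,0],"grip": 0}]'

```text
clock: 2.77
tcp_pos: [0.5239, 0.1031, 0.162]
tcp_rot: [[-0.302, -0.953, -0.003], [-0.953, 0.302, 0.001], [-0.0, 0.003, -1.0]]
force: [-1.8, 1.6, 3.2]
grip_width: 0.0006
```

Request:
send_rows --rows '[{"xyz": [-1,0,-6],"angular": [0,0,0],"grip": 0},{"xyz": [-1,1,-12],"angular": [0,0,0],"grip": 0},{"xyz": [-2,1,-18],"angular": [0,0,0],"grip": 0},{"xyz": [-2,1,-23],"angular": [0,0,0],"grip": 0},{"xyz": [-2,1,-27],"angular": [0,0,0],"grip": 0},{"xyz": [-2,1,-30],"angular": [0,0,0],"grip": 0},{"xyz": [-2,1,-31],"angular": [0,0,0],"grip": 0},{"xyz": [-2,1,-31],"angular": [0,0,0],"grip": 0}]'

```text
clock: 3.43
tcp_pos: [0.5237, 0.1033, 0.1343]
tcp_rot: [[-0.301, -0.953, 0.0], [-0.953, 0.301, -0.0], [0.0, -0.0, -1.0]]
force: [-6.2, 1.9, 12.9]
grip_width: 0.0001
```

Request:
send_rows --rows '[{"xyz": [0,0,-1],"angular": [0,0,0],"grip": 0},{"xyz": [0,0,-1],"angular": [0,0,0],"grip": 0},{"xyz": [0,0,-1],"angular": [0,0,0],"grip": 0},{"xyz": [0,0,10],"angular": [0,0,0],"grip": 0},{"xyz": [0,0,40],"angular": [0,0,0],"grip": 0},{"xyz": [0,0,80],"angular": [0,0,0],"grip": 60},{"xyz": [-20,40,90],"angular": [0,0,0],"grip": 60},{"xyz": [-30,70,90],"angular": [0,0,0],"grip": 60}]'

```text
clock: 4.1
tcp_pos: [0.4956, 0.1738, 0.2262]
tcp_rot: [[-0.306, -0.952, 0.007], [-0.952, 0.306, 0.004], [-0.006, -0.006, -1.0]]
force: [0.1, 0.7, -0.3]
grip_width: 0.0131
```

Run:
```python
from h import *
p,d=look('scene','s1');pt,dt=look('top','t1')
s=arm.state();print(s['clock'],s['tcp_pos'],s['force'],s['joint_pos'])
cv2.imwrite('pics/s1c.png',cv2.resize(p[175:335,250:410,::-1],(600,600),interpolation=cv2.INTER_CUBIC))
cv2.imwrite('pics/t1c.png',cv2.resize(pt[150:320,220:390,::-1],(600,600),interpolation=cv2.INTER_CUBIC))
print('exp wing top',proj('scene',c2w(-.092,0,.167)),proj('top',c2w(-.092,0,.167)))
```

```text
4.2 [0.4936079  0.17649993 0.22354976] [-0.24965301 -0.6355457  -0.29390032] [ 3.74126669e+01  1.27204937e+01 -1.49030735e+01 -2.17647905e-02
 -6.21383081e+01  3.52396052e+01]
exp wing top [[342.09024246 217.62665156]] [[294.22000584 265.87643411]]
```

View pics/s1c.png

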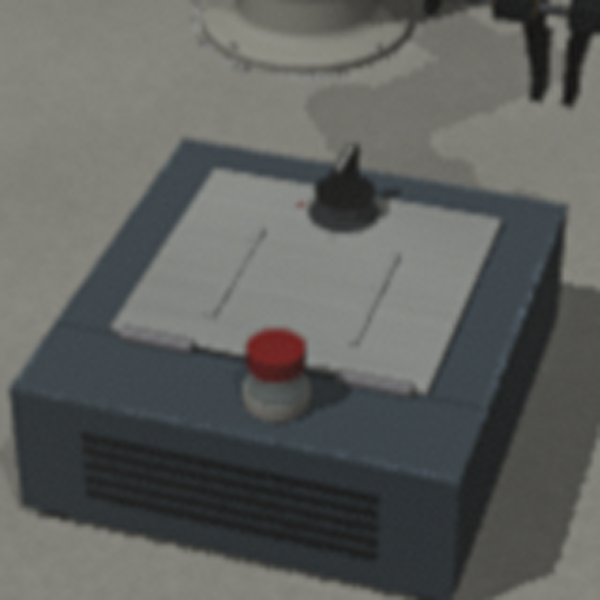

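View pics/t1c.png

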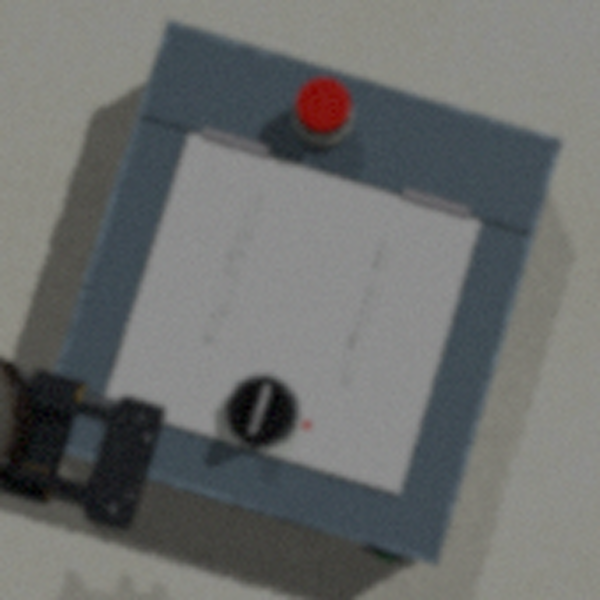

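The hatch is shut: its front edge is flush with the case at (405,490) in the top crop. The white line runs from about (267,385) to (255,437), so its centre is within 1 px of the prediction. I'll now measure the bar angle more closely.

Run:
```python
from h import *
p=np.load('t1_p.npy').astype(float).mean(2); 
sub=p[254:280,282:306]; print(sub.round().astype(int)[4:24,2:22])
ys,xs=np.mgrid[258:276,288:301]; I=p[258:276,288:301]; wt=np.clip(I-60,0,None)
P=np.array([ray('top',u,v,.167)[:2] for u,v in zip(xs.ravel(),ys.ravel())]); W=wt.ravel()
m=(P*W[:,None]).sum(0)/W.sum(); C=(P-m).T@((P-m)*W[:,None])/W.sum(); e,v=np.linalg.eigh(C); a=v[:,1]; a*=np.sign(a[0])
print(m,np.degrees(np.arctan2(a[1],a[0])),np.sqrt(e),'pred',c2w(-.092,0,.167)); s=arm.state(); print(s['tcp_pos'],s['clock'])
```

```text
[[140 135 124 103  83  61  45  40  36  26  44  54  50  45  58  79 100 121
  134 137]
 [137 130 111  81  53  36  24  15  19  31  59  79  67  37  33  46  71 100
  123 134]
 [136 120  89  56  34  21  15  15  19  41  75  91  70  34  22  31  49  76
  104 124]
 [126 100  67  36  25  16   9  14  24  51  84  95  68  31  20  23  38  57
   81 106]
 [105  74  45  26  16  19  14  11  27  62  89  86  57  27   3  14  19  39
   57  90]
 [ 83  53  27  17  19  11   7  15  33  72  95  81  43  21   7  20  20  28
   47  75]
 [ 65  40  21  21  12  15  14  25  49  82  98  68  33  12  14  18  13  25
   41  67]
 [ 54  31  23  15  10   4   2  29  62  91  87  56  26   8  10  13  20  23
   35  66]
 [ 54  32  17  11   8  11  21  41  70  90  76  40  17  11  18   9  18  22
   30  59]
 [ 56  29  21  18  10   4  25  48  76  82  62  27  12   9  16  21  16  25
   35  61]
 [ 55  34  17  23   8  15  25  58  78  77  52  29  14  22  21  14  17  20
   36  65]
 [ 63  34  13  12   4  10  33  61  83  67  40  16  12   8  15  14  25  24
   44  78]
 [ 70  47  23  17  17  24  46  72  77  57  26  13  21  16  13  13  24  35
   51  81]
 [ 78  54  28  15  11  24  57  78  77  52  18  17  20  12  16  21  32  46
   66  94]
 [ 86  65  47  25  18  23  51  67  59  30  27  12  15  12  22  31  42  58
   84 111]
 [ 87  79  60  48  27  28  35  40  31  20  19  13  12  23  28  41  55  77
  102 119]
 [ 83  82  77  64  48  29  14  24  17  18  12  22  27  41  52  67  80  98
  118 131]
 [ 64  71  75  71  56  48  36  32  24  26  33  32  49  63  80  95 105 118
  126 133]
 [ 52  55  60  58  54  54  50  37  39  48  62  67  79  94 103 118 124 131
  131 136]
 [ 46  45  50  50  45  50  50  48  54  67  80  87 103 116 122 126 128 131
  132 137]]
[0.5019903  0.02556103] 7.10928517079897 [0.0069112  0.01279983] pred [0.50073077 0.02689455 0.167     ]
[0.4936079  0.17649993 0.22354976] 4.2
```

Request:
send_rows --rows '[{"xyz": [1,-25,0],"angular": [0,0,0],"grip": 40},{"xyz": [2,-55,0],"angular": [0,0,0],"grip": 40},{"xyz": [4,-85,0],"angular": [0,0,0],"grip": 40},{"xyz": [6,-115,-4],"angular": [0,0,0],"grip": 40},{"xyz": [7,-137,-8],"angular": [0,0,0],"grip": 40},{"xyz": [7,-149,-8],"angular": [0,0,0],"grip": 40},{"xyz": [7,-149,-8],"angular": [0,0,0],"grip": 40},{"xyz": [7,-149,-8],"angular": [0,0,0],"grip": 40}]'

```text
clock: 4.87
tcp_pos: [0.501, 0.0238, 0.2144]
tcp_rot: [[-0.303, -0.953, 0.0], [-0.953, 0.303, 0.0], [-0.0, -0.0, -1.0]]
force: [-0.1, 0.4, -0.6]
grip_width: 0.0349
```

Run:
```python
from h import *
p,d=look('scene','s2');pt,dt=look('top','t2')
s=arm.state();print(s['clock'],s['tcp_pos'],s['tcp_rot'].round(4) if hasattr(s['tcp_rot'],'round') else s['tcp_rot'],s['force'],s['moment'],s['joint_pos'],s['grip_width'])
cv2.imwrite('pics/s2c.png',cv2.resize(p[150:270,270:430,::-1],(800,600),interpolation=cv2.INTER_CUBIC))
```

```text
4.9667 [0.50109841 0.02479775 0.21458949] [[-3.015e-01 -9.535e-01  5.000e-04]
 [-9.535e-01  3.015e-01  2.000e-04]
 [-3.000e-04 -4.000e-04 -1.000e+00]] [-0.03231907  0.12632517  0.3907159 ] [ 0.03791717  0.00574065 -0.0177913 ] [ 2.14070951e+01  1.10676778e+01 -1.84702915e+01  2.24837474e-03
 -6.04317426e+01  5.10432939e+01] 0.03455226072571971
```

View pics/s2c.png

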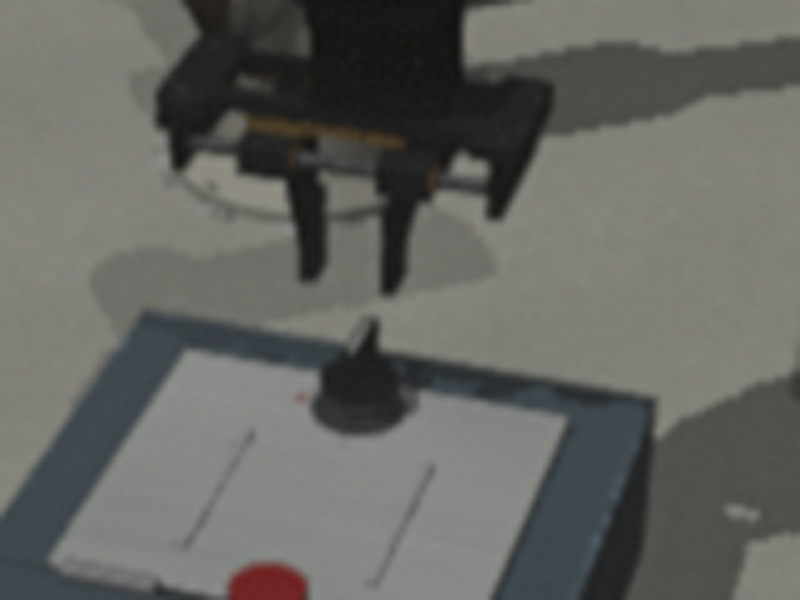

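The fingers' midpoint (352) is about 2 px left of the bar (361), so y needs about +3 mm. That agrees with the measured TCP. Next I descend astride the bar.

Request:
send_rows --rows '[{"xyz": [0,3,0],"angular": [0,0,0],"grip": 40},{"xyz": [0,3,-10],"angular": [0,0,0],"grip": 40},{"xyz": [0,3,-20],"angular": [0,0,0],"grip": 40},{"xyz": [0,3,-30],"angular": [0,0,0],"grip": 40},{"xyz": [0,3,-40],"angular": [0,0,0],"grip": 30},{"xyz": [0,3,-47],"angular": [0,0,0],"grip": 25},{"xyz": [0,3,-53],"angular": [0,0,0],"grip": 22},{"xyz": [0,3,-53],"angular": [0,0,0],"grip": 20}]'

```text
clock: 5.63
tcp_pos: [0.4999, 0.027, 0.1598]
tcp_rot: [[-0.302, -0.953, -0.003], [-0.953, 0.302, -0.001], [0.002, 0.003, -1.0]]
force: [-0.5, 0.1, -0.3]
grip_width: 0.0203
```

Request:
send_rows --rows '[{"xyz": [0,0,0],"angular": [0,0,0],"grip": 18},{"xyz": [0,0,0],"angular": [0,0,0],"grip": 16},{"xyz": [0,0,0],"angular": [0,0,0],"grip": 16},{"xyz": [0,0,0],"angular": [0,0,0],"grip": 16}]'

```text
clock: 5.97
tcp_pos: [0.5011, 0.0273, 0.1621]
tcp_rot: [[-0.302, -0.953, 0.001], [-0.953, 0.302, 0.0], [-0.001, -0.001, -1.0]]
force: [-0.9, -0.0, 0.0]
grip_width: 0.0139
```

```bash
cat > st.py <<'E'
from station import arm
import numpy as np
s=arm.state()
for k in('clock','tcp_pos','force','moment','grip_width','joint_pos'): print(k,np.round(s[k],4))
E
python3 st.py
```

```text
clock 5.9667
tcp_pos [0.5011 0.0273 0.1621]
force [-0.9347 -0.0207  0.0112]
moment [ 0.019   0.0305 -0.0328]
grip_width 0.0139
joint_pos [ 2.16918e+01  1.41818e+01 -2.28060e+01  6.10000e-03 -5.29433e+01
  5.07248e+01]
```

Request:
send_rows --rows '[{"xyz": [0,0,0],"angular": [0,0,0],"grip": 14},{"xyz": [0,0,0],"angular": [0,0,0],"grip": 14},{"xyz": [0,0,0],"angular": [0,0,0],"grip": 14},{"xyz": [0,0,0],"angular": [0,0,0],"grip": 14}]'

```text
clock: 6.3
tcp_pos: [0.5012, 0.0276, 0.1619]
tcp_rot: [[-0.302, -0.953, 0.001], [-0.953, 0.302, 0.001], [-0.001, -0.001, -1.0]]
force: [-1.2, 1.6, 1.5]
grip_width: 0.0123
```

```bash
python3 st.py
```

```text
clock 6.3
tcp_pos [0.5012 0.0276 0.1619]
force [-1.1869  1.5622  1.4904]
moment [ 0.6758  0.0721 -0.0369]
grip_width 0.0123
joint_pos [ 2.17133e+01  1.41953e+01 -2.27983e+01 -1.60000e-02 -5.29223e+01
  5.07253e+01]
```

Request:
send_rows --rows '[{"xyz": [0.2,0.7,0],"angular": [0,0,0],"grip": 14},{"xyz": [0.4,1.4,0],"angular": [0,0,0],"grip": 14},{"xyz": [0.4,1.4,0],"angular": [0,0,0],"grip": 14},{"xyz": [0.4,1.4,0],"angular": [0,0,0],"grip": 14}]'

```text
clock: 6.63
tcp_pos: [0.5009, 0.0285, 0.1613]
tcp_rot: [[-0.302, -0.953, -0.001], [-0.953, 0.302, -0.0], [0.001, 0.001, -1.0]]
force: [-0.5, -0.0, -0.2]
grip_width: 0.012
```

```bash
python3 st.py
```

```text
clock 6.6333
tcp_pos [0.5009 0.0285 0.1613]
force [-0.4768 -0.0428 -0.1954]
moment [-0.0072 -0.0028  0.0133]
grip_width 0.012
joint_pos [ 2.18315e+01  1.42761e+01 -2.28034e+01  8.80000e-03 -5.29701e+01
  5.05871e+01]
```

Request:
send_rows --rows '[{"xyz": [0,0,-2],"angular": [0,0,0],"grip": 14},{"xyz": [0,0,-4],"angular": [0,0,0],"grip": 14},{"xyz": [0,0,-5],"angular": [0,0,0],"grip": 14},{"xyz": [0,0,-5],"angular": [0,0,0],"grip": 14},{"xyz": [0,0,-5],"angular": [0,0,0],"grip": 14}]'

```text
clock: 7.05
tcp_pos: [0.5011, 0.0286, 0.1564]
tcp_rot: [[-0.302, -0.953, -0.0], [-0.953, 0.302, -0.0], [0.0, 0.0, -1.0]]
force: [0.2, -0.4, 0.3]
grip_width: 0.0118
```

Request:
send_rows --rows '[{"xyz": [0,0,-1],"angular": [0,0,0],"grip": 14},{"xyz": [0,0,-2],"angular": [0,0,0],"grip": 14},{"xyz": [0,0,-3],"angular": [0,0,0],"grip": 14},{"xyz": [0,0,-3],"angular": [0,0,0],"grip": 14},{"xyz": [0,0,-3],"angular": [0,0,0],"grip": 14},{"xyz": [0,0,-3],"angular": [0,0,0],"grip": 14}]'

```text
clock: 7.55
tcp_pos: [0.5013, 0.0287, 0.1537]
tcp_rot: [[-0.302, -0.953, 0.0], [-0.953, 0.302, 0.0], [-0.0, -0.0, -1.0]]
force: [-0.1, -0.1, 2.8]
grip_width: 0.0122
```

Request:
send_rows --rows '[{"xyz": [0,0,-0.7],"angular": [0,0,0],"grip": 14},{"xyz": [0,0,-1.4],"angular": [0,0,0],"grip": 14},{"xyz": [0,0,-2],"angular": [0,0,0],"grip": 14},{"xyz": [0,0,-2],"angular": [0,0,0],"grip": 14},{"xyz": [0,0,-2],"angular": [0,0,0],"grip": 14},{"xyz": [0,0,-2],"angular": [0,0,0],"grip": 14}]'

```text
clock: 8.05
tcp_pos: [0.5013, 0.0287, 0.1515]
tcp_rot: [[-0.302, -0.953, 0.0], [-0.953, 0.302, 0.0], [-0.0, -0.0, -1.0]]
force: [-1.1, -0.4, 2.5]
grip_width: 0.012
```

Request:
send_rows --rows '[{"xyz": [0,0,-0.5],"angular": [0,0,0],"grip": 14},{"xyz": [0,0,-1],"angular": [0,0,0],"grip": 14},{"xyz": [0,0,-1],"angular": [0,0,0],"grip": 14},{"xyz": [0,0,-1],"angular": [0,0,0],"grip": 14},{"xyz": [0,0,-1],"angular": [0,0,0],"grip": 14}]'

```text
clock: 8.47
tcp_pos: [0.5013, 0.0287, 0.1506]
tcp_rot: [[-0.302, -0.953, 0.0], [-0.953, 0.302, 0.0], [-0.0, -0.0, -1.0]]
force: [-0.9, 0.1, 3.9]
grip_width: 0.0122
```

Request:
send_rows --rows '[{"xyz": [0,0,-0.3],"angular": [0,0,0],"grip": 14},{"xyz": [0,0,-0.6],"angular": [0,0,0],"grip": 14},{"xyz": [0,0,-0.6],"angular": [0,0,0],"grip": 14},{"xyz": [0,0,-0.6],"angular": [0,0,0],"grip": 14},{"xyz": [0,0,-0.6],"angular": [0,0,0],"grip": 14}]'

```text
clock: 8.88
tcp_pos: [0.5013, 0.0287, 0.15]
tcp_rot: [[-0.302, -0.953, 0.0], [-0.953, 0.302, 0.0], [-0.0, -0.0, -1.0]]
force: [0.3, 0.1, 3.3]
grip_width: 0.0122
```

Request:
send_rows --rows '[{"xyz": [0,0,-0.25],"angular": [0,0,0],"grip": 14},{"xyz": [0,0,-0.5],"angular": [0,0,0],"grip": 14},{"xyz": [0,0,-0.5],"angular": [0,0,0],"grip": 14},{"xyz": [0,0,-0.5],"angular": [0,0,0],"grip": 14}]'

```text
clock: 9.22
tcp_pos: [0.5013, 0.0287, 0.1494]
tcp_rot: [[-0.302, -0.953, 0.0], [-0.953, 0.302, 0.0], [-0.0, -0.0, -1.0]]
force: [1.7, -0.3, 2.6]
grip_width: 0.0123
```

Request:
send_rows --rows '[{"xyz": [0,0,-0.25],"angular": [0,0,0],"grip": 14},{"xyz": [0,0,-0.5],"angular": [0,0,0],"grip": 14},{"xyz": [0,0,-0.5],"angular": [0,0,0],"grip": 14},{"xyz": [0,0,-0.5],"angular": [0,0,0],"grip": 14}]'

```text
clock: 9.55
tcp_pos: [0.5013, 0.0287, 0.149]
tcp_rot: [[-0.302, -0.953, 0.0], [-0.953, 0.302, 0.0], [-0.0, -0.0, -1.0]]
force: [0.4, -0.0, 2.9]
grip_width: 0.0125
```

Request:
send_rows --rows '[{"xyz": [0,0,-0.25],"angular": [0,0,0],"grip": 14},{"xyz": [0,0,-0.5],"angular": [0,0,0],"grip": 14},{"xyz": [0,0,-0.5],"angular": [0,0,0],"grip": 14},{"xyz": [0,0,-0.5],"angular": [0,0,0],"grip": 14}]'

```text
clock: 9.88
tcp_pos: [0.5013, 0.0287, 0.1485]
tcp_rot: [[-0.302, -0.953, 0.0], [-0.953, 0.302, 0.0], [-0.0, -0.0, -1.0]]
force: [1.3, 0.2, 4.2]
grip_width: 0.0123
```

```bash
python3 st.py
```

```text
clock 9.8833
tcp_pos [0.5013 0.0287 0.1485]
force [1.3337 0.2312 4.21  ]
moment [-0.0447 -0.3502  0.032 ]
grip_width 0.0123
joint_pos [ 2.18358e+01  1.51550e+01 -2.37566e+01  4.40000e-03 -5.10737e+01
  5.05861e+01]
```

Request:
send_rows --rows '[{"xyz": [0,0,-0.25],"angular": [0,0,0],"grip": 14},{"xyz": [0,0,-0.5],"angular": [0,0,0],"grip": 14},{"xyz": [0,0,-0.5],"angular": [0,0,0],"grip": 14},{"xyz": [0,0,-0.5],"angular": [0,0,0],"grip": 14}]'

```text
clock: 10.22
tcp_pos: [0.5013, 0.0287, 0.148]
tcp_rot: [[-0.302, -0.953, 0.0], [-0.953, 0.302, 0.0], [-0.0, -0.0, -1.0]]
force: [1.3, 0.8, 4.1]
grip_width: 0.012
```

Request:
send_rows --rows '[{"xyz": [0,0,-0.25],"angular": [0,0,0],"grip": 14},{"xyz": [0,0,-0.5],"angular": [0,0,0],"grip": 14},{"xyz": [0,0,-0.5],"angular": [0,0,0],"grip": 14},{"xyz": [0,0,-0.5],"angular": [0,0,0],"grip": 14}]'

```text
clock: 10.55
tcp_pos: [0.5013, 0.0287, 0.1475]
tcp_rot: [[-0.302, -0.953, 0.0], [-0.953, 0.302, 0.0], [-0.0, -0.0, -1.0]]
force: [2.1, 0.2, 3.8]
grip_width: 0.0121
```

Request:
send_rows --rows '[{"xyz": [0,0,-0.25],"angular": [0,0,0],"grip": 14},{"xyz": [0,0,-0.5],"angular": [0,0,0],"grip": 14},{"xyz": [0,0,-0.5],"angular": [0,0,0],"grip": 14},{"xyz": [0,0,-0.5],"angular": [0,0,0],"grip": 14}]'

```text
clock: 10.88
tcp_pos: [0.5013, 0.0287, 0.1474]
tcp_rot: [[-0.302, -0.953, 0.0], [-0.953, 0.302, -0.0], [-0.0, -0.0, -1.0]]
force: [0.6, -0.1, 6.6]
grip_width: 0.0121
```

Request:
send_rows --rows '[{"xyz": [0,0,-0.1],"angular": [0,0,0],"grip": 14},{"xyz": [0,0,-0.2],"angular": [0,0,0],"grip": 14},{"xyz": [0,0,-0.2],"angular": [0,0,0],"grip": 14}]'

```text
clock: 11.13
tcp_pos: [0.5013, 0.0287, 0.1473]
tcp_rot: [[-0.302, -0.953, 0.001], [-0.953, 0.302, -0.0], [-0.0, -0.001, -1.0]]
force: [0.5, -0.0, 7.6]
grip_width: 0.0123
```

Request:
send_rows --rows '[{"xyz": [0,0,0.6],"angular": [0,0,0],"grip": 14},{"xyz": [0,0,1.2],"angular": [0,0,0],"grip": 14},{"xyz": [0,0,1.2],"angular": [0,0,0],"grip": 14},{"xyz": [0,0,1.2],"angular": [0,0,0],"grip": 14}]'

```text
clock: 11.47
tcp_pos: [0.5012, 0.0287, 0.1479]
tcp_rot: [[-0.302, -0.953, 0.0], [-0.953, 0.302, 0.0], [-0.0, -0.0, -1.0]]
force: [1.7, 0.1, 2.9]
grip_width: 0.0121
```

```bash
python3 st.py
```

```text
clock 11.4667
tcp_pos [0.5012 0.0287 0.1479]
force [1.7046 0.0911 2.8799]
moment [ 0.0448 -0.4916 -0.0177]
grip_width 0.0121
joint_pos [ 2.18350e+01  1.51929e+01 -2.37963e+01  5.00000e-04 -5.09995e+01
  5.05862e+01]
```

Request:
send_rows --rows '[{"xyz": [0,0,0],"angular": [0,0,-0.04],"grip": 14},{"xyz": [0,0,0],"angular": [0,0,-0.08],"grip": 14},{"xyz": [0,0,0],"angular": [0,0,-0.12],"grip": 14},{"xyz": [0,0,0],"angular": [0,0,-0.15],"grip": 14},{"xyz": [0,0,0],"angular": [0,0,-0.15],"grip": 14}]'

```text
clock: 11.88
tcp_pos: [0.5008, 0.0288, 0.1477]
tcp_rot: [[-0.442, -0.897, -0.001], [-0.897, 0.442, 0.0], [0.0, 0.001, -1.0]]
force: [-0.6, 1.2, 3.8]
grip_width: 0.0123
```

```bash
python3 st.py
```

```text
clock 11.8833
tcp_pos [0.5008 0.0288 0.1477]
force [-0.6042  1.2496  3.8447]
moment [ 0.2971 -0.174  -0.0173]
grip_width 0.0123
joint_pos [ 2.18471e+01  1.51962e+01 -2.38166e+01 -3.20000e-02 -5.10281e+01
  4.19667e+01]
```

Request:
send_rows --rows '[{"xyz": [0,0,0.1],"angular": [0,0,-0.05],"grip": 14},{"xyz": [0,0,0.2],"angular": [0,0,-0.1],"grip": 14},{"xyz": [0,0,0.2],"angular": [0,0,-0.15],"grip": 14},{"xyz": [0,0,0.2],"angular": [0,0,-0.15],"grip": 14},{"xyz": [0,0,0.2],"angular": [0,0,-0.15],"grip": 14}]'

```text
clock: 12.3
tcp_pos: [0.5008, 0.0289, 0.1479]
tcp_rot: [[-0.569, -0.822, -0.001], [-0.822, 0.569, 0.0], [0.0, 0.001, -1.0]]
force: [0.2, 3.4, 3.6]
grip_width: 0.0118
```

```bash
python3 st.py
```

```text
clock 12.3
tcp_pos [0.5008 0.0289 0.1479]
force [0.1601 3.379  3.5784]
moment [ 0.7849  0.0478 -0.0046]
grip_width 0.0118
joint_pos [ 2.18564e+01  1.51795e+01 -2.37955e+01 -4.55000e-02 -5.10523e+01
  3.34985e+01]
```

Request:
send_rows --rows '[{"xyz": [0.2,0.4,0],"angular": [0,0,-0.05],"grip": 14},{"xyz": [0.3,0.7,0],"angular": [0,0,-0.1],"grip": 14},{"xyz": [0.3,0.7,0],"angular": [0,0,-0.15],"grip": 14},{"xyz": [0.3,0.7,0],"angular": [0,0,-0.15],"grip": 14},{"xyz": [0.3,0.7,0],"angular": [0,0,-0.15],"grip": 14}]'

```text
clock: 12.72
tcp_pos: [0.501, 0.0293, 0.1479]
tcp_rot: [[-0.685, -0.728, -0.001], [-0.728, 0.685, -0.0], [0.001, 0.001, -1.0]]
force: [-0.4, 2.1, 3.0]
grip_width: 0.0123
```

```bash
python3 st.py
```

```text
clock 12.7167
tcp_pos [0.501  0.0293 0.1479]
force [-0.4045  2.0839  2.9616]
moment [0.5821 0.1486 0.0099]
grip_width 0.0123
joint_pos [ 2.19056e+01  1.52076e+01 -2.37623e+01 -2.31000e-02 -5.10819e+01
  2.48652e+01]
```

Request:
send_rows --rows '[{"xyz": [0,0.2,0],"angular": [0,0,-0.06],"grip": 14},{"xyz": [0,0.4,0],"angular": [0,0,-0.12],"grip": 14},{"xyz": [0,0.6,0],"angular": [0,0,-0.18],"grip": 14},{"xyz": [0,0.6,0],"angular": [0,0,-0.24],"grip": 14},{"xyz": [0,0.6,0],"angular": [0,0,-0.3],"grip": 14},{"xyz": [0,0.6,0],"angular": [0,0,-0.3],"grip": 14},{"xyz": [0,0.6,0],"angular": [0,0,-0.3],"grip": 14}]'

```text
clock: 13.3
tcp_pos: [0.5016, 0.03, 0.1482]
tcp_rot: [[-0.869, -0.494, 0.0], [-0.494, 0.869, 0.0], [-0.0, -0.0, -1.0]]
force: [0.4, 2.3, 3.9]
grip_width: 0.012
```

```bash
python3 - <<'E'
from h import *
p,d=look('scene','s3')
cv2.imwrite('pics/s3c.png',cv2.resize(p[170:250,290:397,::-1],(800,600),interpolation=cv2.INTER_CUBIC))
E
python3 st.py
```

```text
clock 13.35
tcp_pos [0.5016 0.03   0.1482]
force [0.2738 1.9344 3.6579]
moment [ 0.6573 -0.1548  0.0315]
grip_width 0.0121
joint_pos [ 2.19676e+01  1.52088e+01 -2.37256e+01  1.20000e-03 -5.10442e+01
  7.61250e+00]
```

View pics/s3c.png

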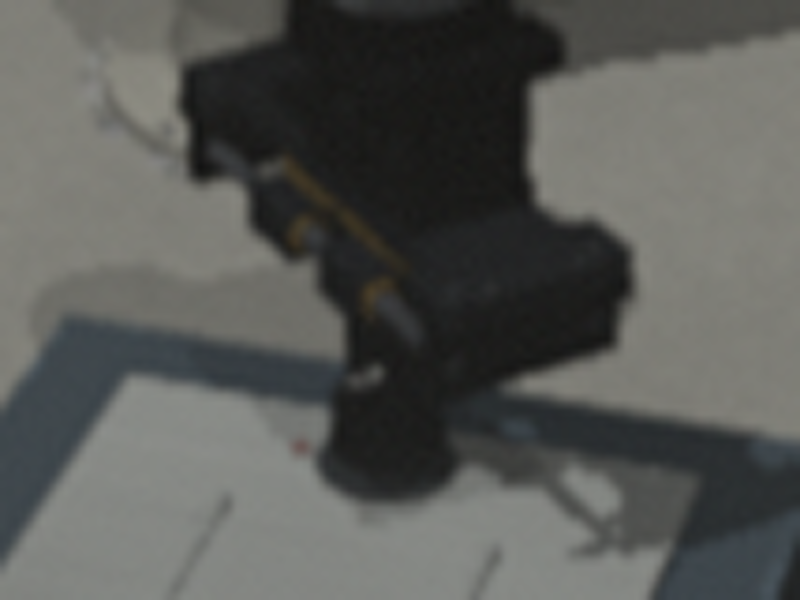

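The gripper is turned about 43°, and a bit of the white line shows between the fingers at (365,378), so the wing is following. I'll trim z down slightly and go on.

Request:
send_rows --rows '[{"xyz": [0,0.2,-0.2],"angular": [0,0,-0.06],"grip": 14},{"xyz": [0,0.3,-0.3],"angular": [0,0,-0.12],"grip": 14},{"xyz": [0,0.3,-0.3],"angular": [0,0,-0.18],"grip": 14},{"xyz": [0,0.3,-0.3],"angular": [0,0,-0.24],"grip": 14},{"xyz": [0,0.3,-0.3],"angular": [0,0,-0.3],"grip": 14},{"xyz": [0,0.3,-0.3],"angular": [0,0,-0.3],"grip": 14},{"xyz": [0,0.3,-0.3],"angular": [0,0,-0.3],"grip": 14}]'

```text
clock: 13.93
tcp_pos: [0.5023, 0.0305, 0.1482]
tcp_rot: [[-0.977, -0.215, 0.002], [-0.215, 0.977, 0.0], [-0.002, 0.0, -1.0]]
force: [2.4, 2.5, 3.3]
grip_width: 0.0123
```

```bash
python3 st.py
```

```text
clock 13.9333
tcp_pos [0.5023 0.0305 0.1482]
force [2.4076 2.5358 3.3338]
moment [ 0.6524 -0.7602 -0.0228]
grip_width 0.0123
joint_pos [ 2.20005e+01  1.52295e+01 -2.37048e+01  2.24000e-02 -5.09522e+01
 -9.59330e+00]
```

Request:
send_rows --rows '[{"xyz": [0.3,0,-0.2],"angular": [0,0,-0.06],"grip": 14},{"xyz": [0.6,0,-0.3],"angular": [0,0,-0.12],"grip": 14},{"xyz": [0.6,0,-0.3],"angular": [0,0,-0.18],"grip": 14},{"xyz": [0.6,0,-0.3],"angular": [0,0,-0.24],"grip": 14},{"xyz": [0.6,0,-0.3],"angular": [0,0,-0.3],"grip": 14},{"xyz": [0.6,0,-0.3],"angular": [0,0,-0.3],"grip": 14},{"xyz": [0.6,0,-0.3],"angular": [0,0,-0.3],"grip": 14}]'

```text
clock: 14.52
tcp_pos: [0.503, 0.0306, 0.1479]
tcp_rot: [[-0.997, 0.083, 0.002], [0.083, 0.997, 0.001], [-0.002, 0.001, -1.0]]
force: [3.5, 1.9, 3.9]
grip_width: 0.0122
```

```bash
python3 st.py
```

```text
clock 14.5167
tcp_pos [0.503  0.0306 0.1479]
force [3.4583 1.8954 3.8511]
moment [ 0.8899 -1.033   0.009 ]
grip_width 0.0122
joint_pos [ 2.19804e+01  1.53043e+01 -2.36352e+01  1.79000e-02 -5.09191e+01
 -2.67370e+01]
```

Request:
send_rows --rows '[{"xyz": [0.4,0,0],"angular": [0,0,-0.05],"grip": 14},{"xyz": [0.8,0,0],"angular": [0,0,-0.1],"grip": 14},{"xyz": [0.8,0,0],"angular": [0,0,-0.15],"grip": 14},{"xyz": [0.8,0,0],"angular": [0,0,-0.2],"grip": 14},{"xyz": [0.8,0,0],"angular": [0,0,-0.23],"grip": 14},{"xyz": [0.8,0,0],"angular": [0,0,-0.23],"grip": 14}]'

```text
clock: 15.02
tcp_pos: [0.5037, 0.0306, 0.1479]
tcp_rot: [[-0.951, 0.309, 0.002], [0.309, 0.951, 0.001], [-0.002, 0.001, -1.0]]
force: [3.3, 2.7, 3.9]
grip_width: 0.0122
```

```bash
python3 - <<'E'
from h import *
p,d=look('scene','s4');pt,_=look('top','t4')
cv2.imwrite('pics/s4c.png',cv2.resize(p[170:250,290:397,::-1],(800,600),interpolation=cv2.INTER_CUBIC))
E
python3 st.py
```

```text
clock 15.1167
tcp_pos [0.5036 0.0306 0.1479]
force [3.9463 3.946  3.3201]
moment [ 1.0535 -1.1926  0.0358]
grip_width 0.0121
joint_pos [ 2.19429e+01  1.53757e+01 -2.35440e+01  1.22000e-02 -5.09692e+01
 -3.99135e+01]
```

View pics/s4c.png

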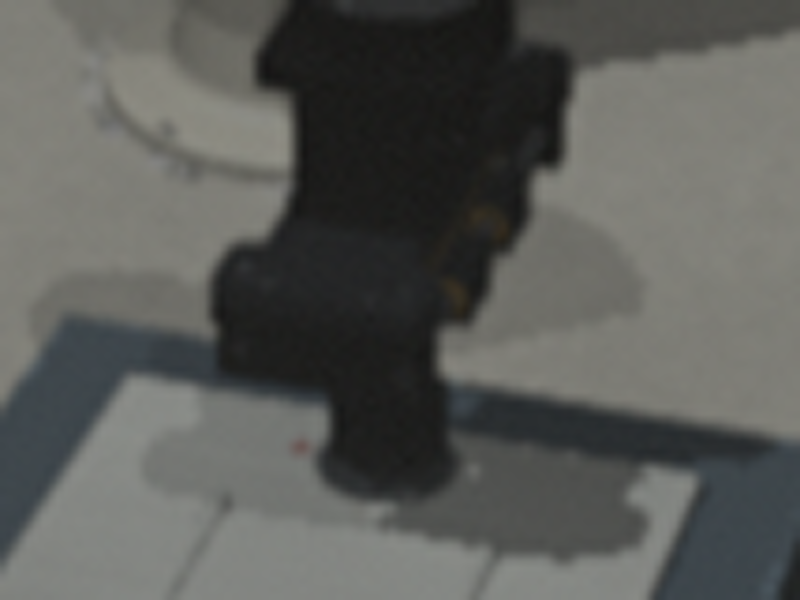

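Request:
send_rows --rows '[{"xyz": [0.2,0,0],"angular": [0,0,-0.03],"grip": 14},{"xyz": [0.3,0,0],"angular": [0,0,-0.05],"grip": 14},{"xyz": [0.3,0,0],"angular": [0,0,-0.05],"grip": 14}]'

```text
clock: 15.37
tcp_pos: [0.5037, 0.0304, 0.1478]
tcp_rot: [[-0.934, 0.357, 0.001], [0.357, 0.934, 0.0], [-0.001, 0.001, -1.0]]
force: [4.3, 2.9, 3.5]
grip_width: 0.0122
```

```bash
python3 st.py
```

```text
clock 15.3667
tcp_pos [0.5037 0.0304 0.1478]
force [4.3196 2.9161 3.5399]
moment [ 0.9547 -1.2671  0.0295]
grip_width 0.0122
joint_pos [ 2.19260e+01  1.54044e+01 -2.35159e+01  1.38000e-02 -5.10026e+01
 -4.28650e+01]
```

Now I let it up slowly to feel whether it drops into the notch.

Request:
send_rows --rows '[{"xyz": [0,0,0.5],"angular": [0,0,0],"grip": 14},{"xyz": [0,0,1],"angular": [0,0,0],"grip": 14},{"xyz": [0,0,1.5],"angular": [0,0,0],"grip": 14},{"xyz": [0,0,2],"angular": [0,0,0],"grip": 14},{"xyz": [0,0,2.5],"angular": [0,0,0],"grip": 14},{"xyz": [0,0,2.5],"angular": [0,0,0],"grip": 14}]'

```text
clock: 15.87
tcp_pos: [0.5032, 0.03, 0.1501]
tcp_rot: [[-0.934, 0.358, 0.0], [0.358, 0.934, -0.0], [-0.0, -0.0, -1.0]]
force: [4.5, 1.4, 2.7]
grip_width: 0.0119
```

Request:
send_rows --rows '[{"xyz": [0,0,0.5],"angular": [0,0,0],"grip": 14},{"xyz": [0,0,1],"angular": [0,0,0],"grip": 14},{"xyz": [0,0,2],"angular": [0,0,0],"grip": 14},{"xyz": [0,0,2],"angular": [0,0,0],"grip": 14}]'

```text
clock: 16.2
tcp_pos: [0.503, 0.03, 0.1516]
tcp_rot: [[-0.934, 0.358, -0.0], [0.358, 0.934, -0.0], [0.0, -0.0, -1.0]]
force: [6.1, 0.2, 0.9]
grip_width: 0.0124
```

```bash
python3 st.py
```

```text
clock 16.2
tcp_pos [0.503  0.03   0.1516]
force [6.0599 0.2449 0.9088]
moment [ 0.0601 -1.8683  0.0431]
grip_width 0.0124
joint_pos [ 2.19039e+01  1.51238e+01 -2.32617e+01  1.09000e-02 -5.16430e+01
 -4.28870e+01]
```

Request:
send_rows --rows '[{"xyz": [0,0,0.5],"angular": [0,0,0],"grip": 16},{"xyz": [0,0,1],"angular": [0,0,0],"grip": 20},{"xyz": [0,0,2],"angular": [0,0,0],"grip": 30},{"xyz": [0,0,2],"angular": [0,0,0],"grip": 35},{"xyz": [0,0,2],"angular": [0,0,0],"grip": 40},{"xyz": [0,0,2],"angular": [0,0,0],"grip": 40},{"xyz": [0,0,2],"angular": [0,0,0],"grip": 40}]'

```text
clock: 16.78
tcp_pos: [0.5023, 0.03, 0.1537]
tcp_rot: [[-0.934, 0.358, -0.002], [0.358, 0.934, -0.001], [0.002, -0.001, -1.0]]
force: [-0.3, 0.2, 0.3]
grip_width: 0.0339
```

```bash
python3 st.py
```

```text
clock 16.7833
tcp_pos [0.5023 0.03   0.1537]
force [-0.2682  0.2293  0.2986]
moment [ 0.0892 -0.0909  0.037 ]
grip_width 0.0339
joint_pos [ 2.19214e+01  1.49583e+01 -2.31284e+01 -1.72000e-02 -5.20248e+01
 -4.28951e+01]
```

Free of contact. I'll rise, retreat and look.

Request:
send_rows --rows '[{"xyz": [0,0,10],"angular": [0,0,0],"grip": 40},{"xyz": [0,0,30],"angular": [0,0,0],"grip": 40},{"xyz": [0,0,60],"angular": [0,0,0],"grip": 40},{"xyz": [-20,10,90],"angular": [0,0,0],"grip": 40},{"xyz": [-50,25,100],"angular": [0,0,0],"grip": 40},{"xyz": [-80,45,105],"angular": [0,0,0],"grip": 40},{"xyz": [-100,75,105],"angular": [0,0,0],"grip": 40},{"xyz": [-100,105,105],"angular": [0,0,0],"grip": 40}]'

```text
clock: 17.45
tcp_pos: [0.3999, 0.1349, 0.2609]
tcp_rot: [[-0.934, 0.358, 0.001], [0.358, 0.934, 0.002], [-0.0, 0.002, -1.0]]
force: [0.9, 1.4, 0.4]
grip_width: 0.0346
```

Request:
send_rows --rows '[{"xyz": [0,30,0],"angular": [0,0,0],"grip": 40},{"xyz": [0,60,0],"angular": [0,0,0],"grip": 40},{"xyz": [0,80,0],"angular": [0,0,0],"grip": 40},{"xyz": [0,80,0],"angular": [0,0,0],"grip": 40}]'

```text
clock: 17.78
tcp_pos: [0.4033, 0.2182, 0.2598]
tcp_rot: [[-0.935, 0.354, 0.001], [0.354, 0.935, 0.001], [-0.001, 0.001, -1.0]]
force: [0.7, 0.1, -0.0]
grip_width: 0.0347
```

```bash
python3 - <<'E'
from h import *
p,d=look('scene','s5');pt,dt=look('top','t5')
cv2.imwrite('pics/s5c.png',cv2.resize(p[175:335,250:410,::-1],(600,600),interpolation=cv2.INTER_CUBIC))
cv2.imwrite('pics/t5c.png',cv2.resize(pt[240:290,260:325,::-1],(780,600),interpolation=cv2.INTER_CUBIC))
t1=np.load('t1.npy')
b=lambda a:np.nanmedian(np.array([w('top',a,u,v,0)[2] for u in range(289,300) for v in range(261,271)]))
print('wing z before/after',b(t1),b(dt)); r=lambda a:np.median([w('top',a,u,v,0)[2] for u in range(300,325) for v in range(230,250)]); print('hatch',r(t1),r(dt))
P0=np.load('t0_p.npy').astype(int);P1=pt.astype(int);D=(abs(P1-P0).max(2)>60).astype(np.uint8)
n,l,st,c=cv2.connectedComponentsWithStats(D);print([x.tolist() for x in st[1:] if x[4]>15])
E
python3 st.py
```

```text
wing z before/after 0.14432669269921705 0.13991184400756124
hatch nan 0.12017408610384275
[[289, 216, 23, 29, 418], [249, 235, 92, 54, 2314], [76, 265, 147, 152, 6445], [0, 358, 71, 74, 2668], [29, 441, 14, 17, 36], [335, 454, 12, 22, 147], [55, 458, 20, 9, 46], [151, 459, 18, 21, 86]]
clock 17.8833
tcp_pos [0.4028 0.2155 0.2594]
force [-0.6613  0.0693  0.3111]
moment [-0.0096 -0.0924  0.0214]
grip_width 0.0347
joint_pos [ 4.86180e+01  4.36640e+00 -1.97038e+01 -4.10000e-03 -6.59593e+01
 -6.95083e+01]
```

View pics/s5c.png

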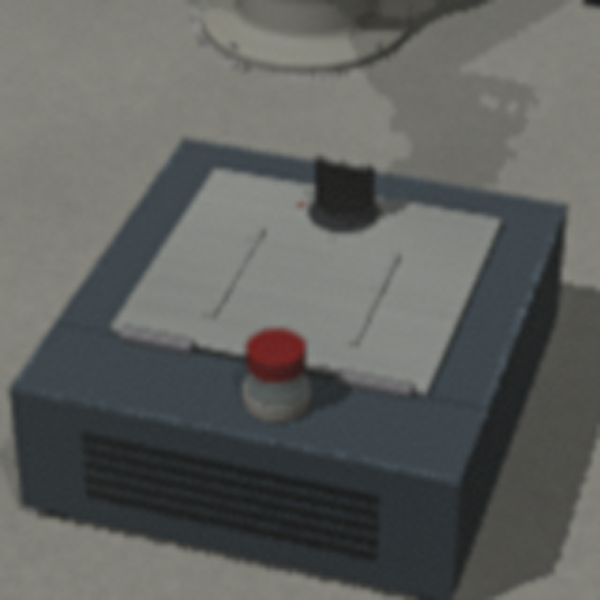

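View pics/t5c.png

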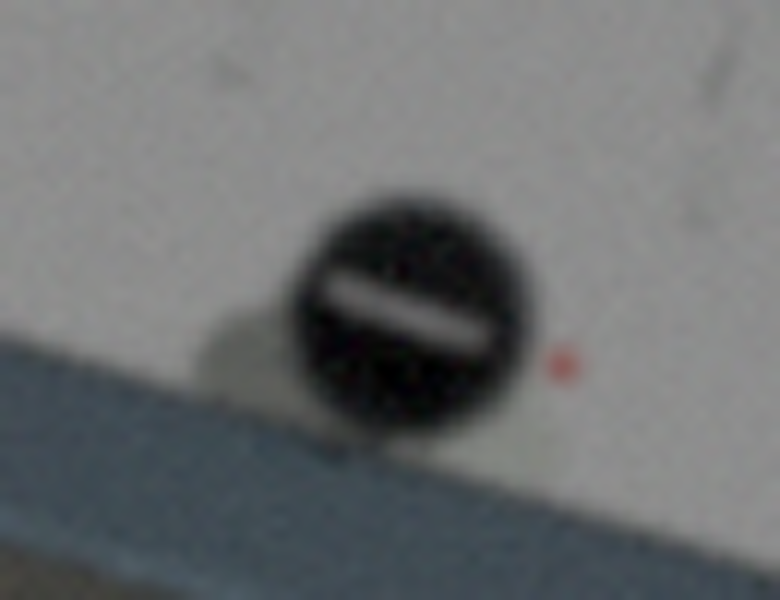

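View pics/t5.png

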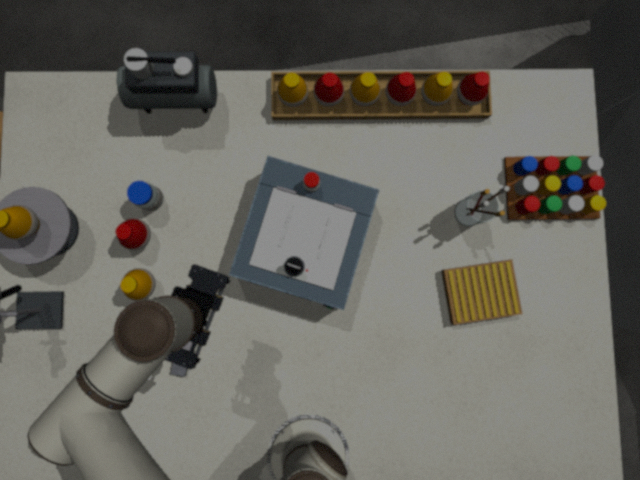

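The wing's white line runs from (330,282) to (490,338), about 2° past parallel with the case's front edge and pointing at the red dot, so wing is about 1.6 rad. By depth it sits about 4 mm lower than before. The bystanders are where they were, so I'm handing in.

```bash
python3 -c "
from station import hand_in
print(hand_in())"
```

```text
the job is handed in; nothing more can be done
None
```

The hatch is shut, the fastener is locked in its detent, and the job was handed in at about 17.9 s of the 61 s; no verdict was reported.

**What I did**
- I pushed the hatch shut from about 48° open, ending with roughly 13 N on the tool.
- With the jaws loosely astride the wing bar, I pressed the flange down in small steps. I felt the bottom at about 7.6 mm, where the tool force rose from about 4 to 7.6 N in total.
- I backed off about 0.6 mm and turned the wing clockwise in steps, up to a tool turn of about 1.63 rad. The turning moment stayed under 0.05 N m.
- I then let it up, opened the jaws and withdrew.

**Last checks**
- **Hatch:** its face measures 120 mm over the table, which is fully shut.
- **Wing:** the white line stands about 92° from its start, so roughly 1.6 rad by eye. By depth the wing sits about 4 mm lower than popped up. The upward force faded well before the popped-up height, which fits the stud sitting in its notch.
- **Bystanders:** by eye in the final top view they are where they stood. The arm hides part of the lying brush there, but the tool stayed well above it.
- **Robot:** it is clear of everything, and the force reads near zero.

**Imperfect readings**
- The force readings had about 1 N of noise.
- A sideways load of up to 6 N built up on the jaws near the end of the turn and while letting up. It vanished when they opened.

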